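# Swing the bench polisher into its working station and start it

## Task

The small bench polisher on its swivel base is parked with its felt wheel towards the wall; bring it to its working station and start it. Pull up the T-handle of the index plunger and twist it clockwise so that it stays held out when you let go, swing the motor about a quarter turn clockwise (seen from above) past the halfway hole, and relock it there: twist the handle back and let the pin drop fully home in the working hole, which is hidden under the turntable and has to be felt for. Only when it is locked, flip the toggle switch on top of the motor over to the wheel side, and leave the tools around it where they are.

Things in the scene. Friction and masses are not known exactly. Their poses are not given: they have to be found in the camera images.
- swivel_axis (a point): Centre of the polisher's round grey base (256 mm across, four lugs; fixed), on the vertical swivel axis, 16 mm above the bench. Its x axis points level along the way the wheel points when parked (roughly away from the robot), z up. On it lies a steel turntable, 238 mm across, its top 28 mm above the bench, carrying motor and plunger.
- motor_rear (a point): On the motor's axis near its rear end, 70 mm behind the swivel axis (away from the wheel), 92 mm above the bench; x points along the motor to the wheel, z up. The motor is a grey cylinder 79 mm across, its top 132 mm above the bench, from 92 mm behind the swivel axis to 79 mm before it; then a 16 mm spindle to 160 mm. Its flank at this point is a good place to push.
- wheel_center (a point): Centre of the pale felt wheel, 90 mm across and 25 mm thick, on the spindle 130 mm from the swivel axis, 92 mm above the bench.
- tee_center (a point): Centre of the plunger's black T-handle, 100 mm from the swivel axis, beside the motor (on its right, looking from its rear to the wheel); 132 mm above the bench with the pin home. A bar 62 mm long (this point's y), 14 mm wide (x), 15 mm high (z up), on a 27 mm wide housing. Grip it across its width from above. It rises with the pin and turns about its own vertical centre line.
- pin (a joint): Height of pin and handle (m): 0 home in a hole, about 0.0095 riding on the face between holes, 0.012 held out by the collar's notches, 0.0165 pulled to the stop. A spring pulls it down with 4 N at home, 6 N at the stop. Below 0.0145 a cross pin in the collar's slots or notches keeps the handle from twisting. Round-tipped pin, 10 mm; holes 13 mm wide.
- tee (a joint): Twist of the T-handle (rad), positive clockwise from above, stops at 0 and 1.3. At 0 the cross pin can fall into deep slots, so the pin drops; at about 1.2 (1.1 to 1.3) it falls into notches 2 mm deep that hold the pin out. Twist only with the handle pulled up over 0.0145; to twist back, first lift it 2 to 4 mm out of the notches.
- polisher (a joint): Swivel angle (rad), positive clockwise from above. Parked hole at 0, halfway hole at 0.785, working hole at 1.571 plus or minus up to 0.14: it differs from machine to machine and is out of sight. With the handle twisted back between holes, the pin snaps in as it passes over one slowly, and the motor stops dead. Friction 0.3 N m; stays where left; stops at -0.2, 2.1.
- bat_tip (a point): Near the end of the toggle's steel bat on top of the motor: 35 mm long, 12 mm across at its end, pivot on the motor's centre line, 42 mm from the swivel axis towards the wheel, 156 mm above the bench; this point is 31 mm from the pivot. Off: leans 21 degrees away from the wheel; on: 21 degrees to the wheel. Black box under it 52x40 mm, top 152 mm up.
- bat (a joint): Toggle bat angle (rad): 0 off (leaning away from the wheel), 0.72 on (leaning to the wheel). A spring snaps it to either side of 0.36; pushing it over takes about 6 N.
- wood_chisel: Bystander: wood chisel, 236 mm, lying flat. Origin at the centre of its underside.
- screwdriver_1: Bystander: screwdriver with a red handle, 200 mm, lying flat. Origin at the centre of its underside.
- bastard_file: Bystander: file with a wooden handle, 280 mm, lying flat. Origin at the centre of its underside.

How it is judged:
By the outcome, as a careful person would: the job done as asked, in the order asked, and still so for the second after the job is handed in, with the robot touching nothing.
It also fails if it takes over 72 s, if anything falls off the work surface, if the arm or the gripper's body presses on something with over 40 N, if the wrist force passes 120 N, or if a joint passes its speed limit or range.

## Robot

A 6-joint arm with a two-finger parallel gripper is mounted at the origin on a cart in front of the work surface, level with it; the furniture and walls round the work are solid. World frame = base frame: x ahead of the robot, y to its left, z up, the work surface at z = 0. Lengths are in mm, angles in degrees, forces in N, time in s.
With the tool pointing down it reaches from about 425 to 950 mm from the base axis. Payload 14.7 kg.
Tool frame: the origin (TCP) lies midway between the tips of the shut fingers; the grasp point (between the pads) lies 19 mm behind it (bot.pinch_z is the distance from the TCP to the grasp point, in mm); z points along the fingers, y is the direction in which the jaws open and shut (so a half turn about z gives the same grasp; the last joint's range is limited). The gripper opens to 85 mm and grips with 20 to 120 N. Pads are 22 mm wide; open, the fingers measure 114 mm over their backs; the gripper's body (76 mm by 85 mm) begins 54 mm behind the grasp point. The pads swing forward as they close: fully open they stand 13 mm farther back than shut.
Start: joints at [-79.847, 27.513, 91.461, -0, 61.026, -2.67], TCP at [144.276, -633.78, 231.297] pointing down, gripper open.
Joint ranges: [-157.49, 157.49], [-46.99, 117.5], [13.45, 153.17], [-89.5, 269.5], [5.16, 153.95], [-167.48, 167.48]. Speed limits (degrees/s): [108.29, 108.29, 136.94, 172.46, 172.46, 172.46].

## Interface

Orientations are given as [roll, pitch, yaw] about the fixed x, y, z axes, in that order (R = Rz(yaw) Ry(pitch) Rx(roll)).
In Python, from cell import status, vision, order, bot gives the robot as it stands.
- The arm moves only by the tool drive_tool, never from a script. Its argument "commands" is a list of rows, each an object with "hand": the closure, from -1 (fully open) to 1 (shut); "travel": the shift along the tool's x, y, z in m, a list of three; "yaw": the turn about the tool's z in rad. A call has 1 to 12 rows; each row is the pose to reach, as a shift and turn from the pose measured when the call began, along the tool's axes at that moment; what a row does not reach only later rows make up. A row lasts 1/8 s, in which the tool goes at most 62.5 mm and 10.7 degrees, less where a joint would pass 70% of its speed; a pose out of reach is approached as far as the arm can. A call with a gripper value outside its range is refused whole. The fingers move at their own pace and stop on an object; the grip force is fixed at half the most. Time passes only in rows, so rows that repeat a pose let the fingers close. It gives the time, the measured TCP pose, the force and the opening at its end, in the units of the state.
- status.observe(): the state, without advancing time (a new reading comes with each control period).
- vision.capture(name): name is "scene" or "top" or "wrist"; returns the picture (384x512x3 uint8, red, green, blue); there is no depth.
- vision.camera_model(name): a dict with "camera_matrix" (3x3 intrinsics, pixels), "distortion" ([k1, k2, p1, p2, k3] as OpenCV has them; the pictures are not rectified), "world_from_camera" (4x4, takes a point from camera to world coordinates). Camera axes: x right, y down, z forward; pixel columns grow to the right and rows downward; lengths in mm; the calibration is good to about 2 mm. A picture is of the moment at which its call begins: read the wrist's pose just before it. camera_model takes no time and is no camera call; for the wrist camera it gives the pose at the moment of the call.
- order.finish_job(): hands the job in, once; it reports no verdict.
The state is a dict: "time": time; "qpos": joint angles; "qvel": joint speeds; "effort": joint torques, N m; "tool_pos": TCP position; "tcp_rot": TCP orientation; "ft_force": force on the tool from outside, world axes, zero at the start; "moment": the same for the moment, N m; "width": finger opening in mm.
Only numpy, scipy, OpenCV 4.12 (cv2) and the standard library are available. Lean on these libraries where they do the work, as an engineer would, in place of code of your own. Each camera call takes 0.05 s, during which the arm holds its last target. There are 200 camera calls.

## Working session

There is one attempt and no reset: what is moved stays moved. The work goes in short steps, Python scripts to look and compute and a tool call to move; the robot and the scene stay as the last step left them, time stands still between calls to the robot, and variables do not carry over. Pictures are saved under pics/ and viewed, on a budget of 10 in all, crops included, one or two more only if the job needs it, and the job is handed in when it is done.

Besides the shell and the picture viewer there is one more tool, called after "Emit:" as name(argument=value, ...), one argument or row to a line, values as JSON. drive_tool: Moves the arm, as the interface text tells. Its arguments: {"type":"object","properties":{"commands":{"type":"array","items":{"type":"object","properties":{"hand":{"type":"number"},"travel":{"type":"array","items":{"type":"number"}},"yaw":{"type":"number"}}}}},"required":["commands"]}

```bash
mkdir -p pics; ls
python3 - <<'E'
from cell import status, vision, order, bot
import cv2,numpy as np
s=status.observe();print({k:np.round(v,2) for k,v in s.items()})
a=vision.capture("scene");b=vision.capture("top")
cv2.imwrite("pics/scene.png",cv2.resize(a[:,:,::-1],(800,600)));cv2.imwrite("pics/top.png",cv2.resize(b[:,:,::-1],(800,600)))
cv2.imwrite("raw_top.png",b[:,:,::-1]);cv2.imwrite("raw_scene.png",a[:,:,::-1])
for n in("scene","top"):
  m=vision.camera_model(n);print(n,np.round(m["camera_matrix"],1).tolist(),m["distortion"],np.round(m["world_from_camera"],3).tolist())
E
```

```text
pics
{'time': np.float64(0.0), 'qpos': array([-79.85,  27.55,  91.49,  -0.  ,  61.03,  -2.67]), 'qvel': array([ 0.  ,  0.15, -0.02, -0.02,  0.07, -0.03]), 'effort': array([ 1.000e-02, -9.506e+01, -4.302e+01,  0.000e+00,  1.000e-02,
        0.000e+00]), 'tool_pos': array([ 144.21, -633.38,  230.68]), 'tcp_rot': array([-179.93,   -0.  ,   12.83]), 'ft_force': array([-1.04,  0.04, -0.32]), 'moment': array([ 0.06, -0.01, -0.04]), 'width': np.float64(85.64)}
scene [[379.9, 0.0, 257.1], [0.0, 379.9, 187.8], [0.0, 0.0, 1.0]] [0.03151962 0.         0.         0.         0.        ] [[0.888, -0.184, 0.421, 89.677], [-0.458, -0.407, 0.79, -1130.833], [0.026, -0.895, -0.445, 610.445], [0.0, 0.0, 0.0, 1.0]]
top [[426.1, 0.0, 253.2], [0.0, 426.1, 188.8], [0.0, 0.0, 1.0]] [-0.04290919  0.          0.          0.          0.        ] [[-0.111, -0.972, 0.208, 315.342], [-0.994, 0.109, -0.021, -281.21], [-0.003, -0.209, -0.978, 1121.993], [0.0, 0.0, 0.0, 1.0]]
```

View pics/top.png

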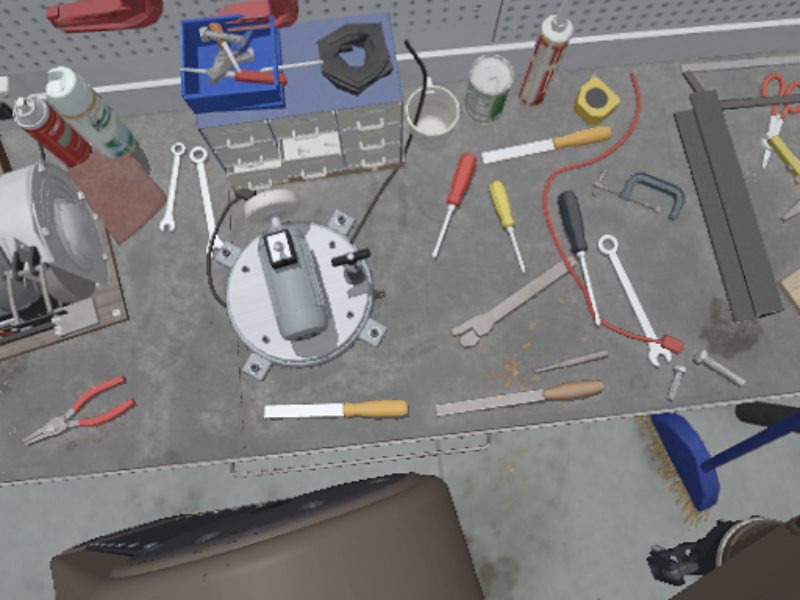

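View pics/scene.png

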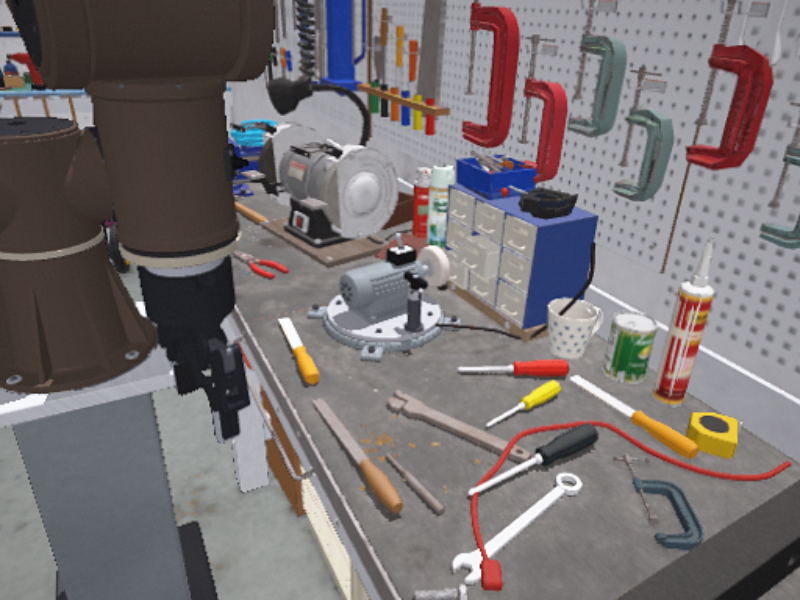

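The top view shows the polisher at about (300,290) of 800x600, wheel at (271,205), tee at (350,257), toggle at (280,248). The chisel, at (335,410), and the file lie in front of it. The scene view agrees. I'll enlarge the polisher.

```bash
python3 - <<'E'
import cv2
a=cv2.imread("raw_top.png");c=a[110:250,125:265]
cv2.imwrite("pics/crop.png",cv2.resize(c,(600,600),interpolation=cv2.INTER_CUBIC))
E
cat > h.py <<'E'
import cv2,numpy as np
from cell import status, vision, order, bot
def ray(name,uv,m=None):
    m=m or vision.camera_model(name);K=np.array(m["camera_matrix"]);T=np.array(m["world_from_camera"])
    p=cv2.undistortPoints(np.array([[uv]],float),K,np.array(m["distortion"]))[0,0]
    return T[:3,3],T[:3,:3]@np.array([p[0],p[1],1.])
def at_z(name,uv,z,m=None):
    o,d=ray(name,uv,m);return o+d*(z-o[2])/d[2]
def proj(name,P,m=None):
    m=m or vision.camera_model(name);T=np.linalg.inv(np.array(m["world_from_camera"]))
    return cv2.projectPoints(np.array(P,float).reshape(-1,3),cv2.Rodrigues(T[:3,:3])[0],T[:3,3],np.array(m["camera_matrix"]),np.array(m["distortion"]))[0][:,0]
E
```

```text
(no output)
```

View pics/crop.png

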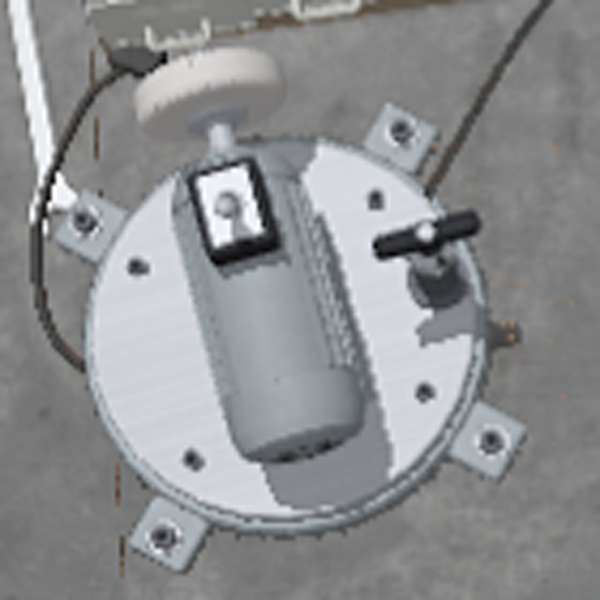

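Run:
```python
from h import *
f=lambda u,v,z:at_z("top",((u+.5)/4.2857-.5+125,(v+.5)/4.2857-.5+110),z)
L=[f(*p,16) for p in [(85,222),(402,131),(491,440),(163,539)]]
H=[f(*p,28) for p in [(376,200),(138,266),(425,392),(194,460)]]
print(np.round(L,1),np.mean(L,0));print(np.round(H,1),np.mean(H,0))
box=np.mean([f(*p,152) for p in [(192,172),(253,157),(275,245),(215,262)]],0);print("box",box)
t1,t2=f(375,247,139.5),f(480,221,139.5);t=(t1+t2)/2;print("tee",t,t2-t1)
c=(np.mean(L,0)+np.mean(H,0))/2
d=box-c;print("ax->box",np.hypot(*d[:2]),np.degrees(np.arctan2(d[1],d[0])))
d=t-c;print("ax->tee",np.hypot(*d[:2]),np.degrees(np.arctan2(d[1],d[0])))
w=f(210,85,92);print(w,np.degrees(np.arctan2(*(w-c)[1::-1])))
# scene
print(proj("scene",[t]),"scene px tee *1.5625",proj("scene",[t])*1.5625)
```

```text
[[ 659.   -20.7   16. ]
 [ 696.2 -225.2   16. ]
 [ 492.5 -260.8   16. ]
 [ 454.1  -56.5   16. ]] [ 575.46138527 -140.81023638   16.        ]
[[ 649.  -205.5   28. ]
 [ 623.2  -54.8   28. ]
 [ 524.5 -224.1   28. ]
 [ 498.3  -80.9   28. ]] [ 573.74866577 -141.33996118   28.        ]
box [ 615.01262766 -135.3249184   152.        ]
tee [ 592.10843151 -240.01065586  139.5       ] [  8.38810984 -59.65007605   0.        ]
ax->box 40.81468957134835 8.099064642181586
ax->tee 100.47195467169206 -79.96720356130335
[ 711.69751493 -117.81746557   92.        ] 9.628510216939128
[[265.85788165 176.58778232]] scene px tee *1.5625 [[415.40294008 275.91840988]]
```

Swivel axis is about (574.5,-141) with yaw about 9.8°. The tee is about (592,-240), which agrees with the 100 mm radius. Next I move above the tee with tool yaw 100.

```bash
cat >> h.py <<'E'
C=np.array([574.5,-141.]);Y0=9.8
def delta(x,y,z,yaw):
    s=status.observe();p=np.array(s["tool_pos"]);a=np.radians(s["tcp_rot"])
    from scipy.spatial.transform import Rotation as R
    r=R.from_euler("xyz",a);d=r.inv().apply(np.array([x,y,z])-p)/1000
    w=(s["tcp_rot"][2]-yaw+180)%360-180
    return np.round(d,4),round(np.radians(w),3)
def show():
    s=status.observe();print({k:np.round(s[k],2).tolist() for k in("time","tool_pos","tcp_rot","ft_force","moment","width","qpos")})
E
python3 - <<'E'
from h import *
print(delta(592,-240,215,99.8))
a=cv2.imread("raw_scene.png")[150:240,190:310];cv2.imwrite("pics/sc.png",cv2.resize(a,(800,600),interpolation=cv2.INTER_CUBIC))
E
```

```text
(array([ 0.5239, -0.2842,  0.0161]), np.float64(-1.518))
```

View pics/sc.png

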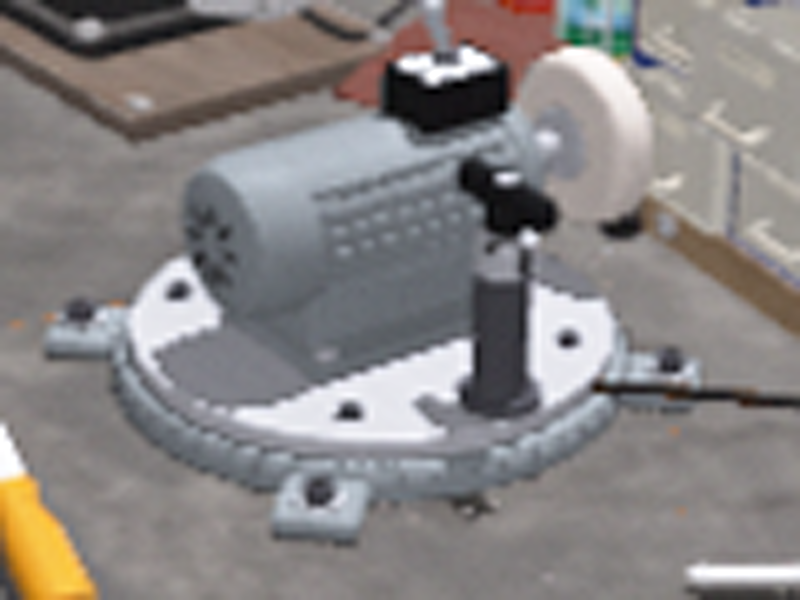

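The enlargement shows the black bar at (510,195) sitting directly above a steel collar and the housing. So I'll grip shallow, with the tips just below the bar.

Emit:
drive_tool(
  commands=[
    {"hand": -0.3, "travel": [0.0524, -0.0284, 0], "yaw": -0.15},
    {"hand": -0.3, "travel": [0.1048, -0.0568, 0], "yaw": -0.3},
    {"hand": -0.3, "travel": [0.1572, -0.0853, 0], "yaw": -0.46},
    {"hand": -0.3, "travel": [0.2096, -0.1137, 0], "yaw": -0.61},
    {"hand": -0.3, "travel": [0.262, -0.1421, 0], "yaw": -0.76},
    {"hand": -0.3, "travel": [0.3143, -0.1705, 0], "yaw": -0.91},
    {"hand": -0.3, "travel": [0.3667, -0.199, 0.003], "yaw": -1.06},
    {"hand": -0.3, "travel": [0.419, -0.2274, 0.006], "yaw": -1.21},
    {"hand": -0.3, "travel": [0.4715, -0.2558, 0.01], "yaw": -1.37},
    {"hand": -0.3, "travel": [0.5239, -0.2842, 0.016], "yaw": -1.518},
    {"hand": -0.3, "travel": [0.5239, -0.2842, 0.016], "yaw": -1.518},
    {"hand": -0.3, "travel": [0.5239, -0.2842, 0.016], "yaw": -1.518},
  ],
)

```text
time: 1.6
tool_pos: [591.5, -239.8, 214.6]
tcp_rot: [-179.9, -0.1, 99.8]
ft_force: [0.5, -0.6, 0.5]
width: 55.6
```

Run:
```python
from h import *
show();m=vision.camera_model("wrist");a=vision.capture("wrist")
b=cv2.resize(a[:,:,::-1],(800,600));cv2.imwrite("pics/w1.png",b)
c=np.array(C);
p=proj("wrist",[[592,-240,139.5],[592-5.3,-240+30.5,139.5],[592+5.3,-240-30.5,139.5]],m)
print("predicted px(800)",p*1.5625);print(delta(592,-240,121,99.8))
```

```text
{'time': 1.6, 'tool_pos': [591.54, -239.83, 214.6], 'tcp_rot': [-179.94, -0.08, 99.8], 'ft_force': [0.52, -0.64, 0.5], 'moment': [0.02, -0.01, -0.06], 'width': 55.65, 'qpos': [-24.81, 27.55, 94.01, 0.04, 58.55, -34.63]}
predicted px(800) [[399.75678962 316.72039651]
 [399.75330262 261.70143692]
 [399.76109174 367.6700545 ]]
(array([0.0002, 0.0009, 0.0939]), np.float64(-0.001))
```

View pics/w1.png

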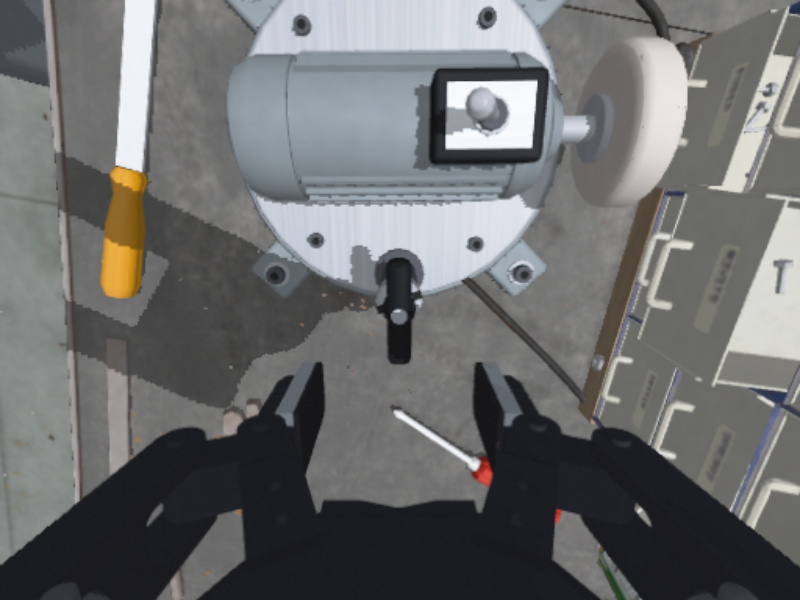

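The wrist view shows the bar at (399,258)-(399,363), about 2 mm nearer the motor than predicted, with its angle right. I descend to grip.

Emit:
drive_tool(
  commands=[
    {"hand": -0.3, "travel": [0.001, 0.0005, 0.04], "yaw": 0},
    {"hand": -0.3, "travel": [0.0015, 0.0005, 0.07], "yaw": 0},
    {"hand": -0.3, "travel": [0.0015, 0.0005, 0.085], "yaw": 0},
    {"hand": -0.3, "travel": [0.0015, 0.0005, 0.0935], "yaw": 0},
    {"hand": -0.3, "travel": [0.0015, 0.0005, 0.0935], "yaw": 0},
    {"hand": 1, "travel": [0.0015, 0.0005, 0.0935], "yaw": 0},
    {"hand": 1, "travel": [0.0015, 0.0005, 0.0935], "yaw": 0},
    {"hand": 1, "travel": [0.0015, 0.0005, 0.0935], "yaw": 0},
    {"hand": 1, "travel": [0.0015, 0.0005, 0.0935], "yaw": 0},
    {"hand": 1, "travel": [0.0015, 0.0005, 0.0935], "yaw": 0},
    {"hand": 1, "travel": [0.0015, 0.0005, 0.0935], "yaw": 0},
  ],
)

```text
time: 3.02
tool_pos: [591.9, -239.0, 122.4]
tcp_rot: [180.0, -0.0, 99.7]
ft_force: [-1.3, 0.2, 6.6]
width: 15.6
```

Emit:
drive_tool(
  commands=[
    {"hand": 1, "travel": [0, 0, -0.005], "yaw": 0},
    {"hand": 1, "travel": [0, 0, -0.01], "yaw": 0},
    {"hand": 1, "travel": [0, 0, -0.0145], "yaw": 0},
    {"hand": 1, "travel": [0, 0, -0.017], "yaw": 0},
    {"hand": 1, "travel": [0, 0, -0.017], "yaw": 0},
  ],
)

```text
time: 3.65
tool_pos: [591.7, -238.9, 139.2]
tcp_rot: [180.0, -0.0, 99.7]
ft_force: [-0.6, 0.0, -7.8]
width: 15.7
```

Emit:
drive_tool(
  commands=[
    {"hand": 1, "travel": [0, 0, 0.0003], "yaw": 0.15},
    {"hand": 1, "travel": [0, 0, 0.0003], "yaw": 0.3},
    {"hand": 1, "travel": [0, 0, 0.0003], "yaw": 0.45},
    {"hand": 1, "travel": [0, 0, 0.0003], "yaw": 0.6},
    {"hand": 1, "travel": [0, 0, 0.0003], "yaw": 0.75},
    {"hand": 1, "travel": [0, 0, 0.0003], "yaw": 0.9},
    {"hand": 1, "travel": [0, 0, 0.0003], "yaw": 1.05},
    {"hand": 1, "travel": [0, 0, 0.0003], "yaw": 1.2},
    {"hand": 1, "travel": [0, 0, 0.0003], "yaw": 1.22},
    {"hand": 1, "travel": [0, 0, 0.0003], "yaw": 1.22},
  ],
)

```text
time: 4.9
tool_pos: [591.9, -239.0, 138.9]
tcp_rot: [-180.0, -0.0, 30.0]
ft_force: [0.5, -1.4, -5.8]
width: 15.6
```

Run:
```python
from h import *
show()
```

```text
{'time': 4.9, 'tool_pos': [591.87, -239.02, 138.91], 'tcp_rot': [-179.98, -0.03, 30.0], 'ft_force': [0.5, -1.44, -5.78], 'moment': [-0.17, -0.21, -0.03], 'width': 15.63, 'qpos': [-24.73, 32.25, 97.91, 0.04, 49.84, 35.24]}
```

Emit:
drive_tool(
  commands=[
    {"hand": 1, "travel": [0, 0, 0.002], "yaw": 0},
    {"hand": 1, "travel": [0, 0, 0.0045], "yaw": 0},
    {"hand": 1, "travel": [0, 0, 0.0045], "yaw": 0},
    {"hand": 0.3, "travel": [0, 0, 0.0045], "yaw": 0},
    {"hand": 0.3, "travel": [0, 0, 0.0045], "yaw": 0},
    {"hand": 0.3, "travel": [0, 0, 0.0045], "yaw": 0},
  ],
)

```text
time: 5.65
tool_pos: [592.0, -239.0, 134.5]
tcp_rot: [-180.0, -0.0, 30.0]
ft_force: [-0.6, 0.9, -0.5]
width: 30.0
```

Run:
```python
from h import *
show();m=vision.camera_model("wrist");a=vision.capture("wrist")
b=cv2.resize(a[:,:,::-1],(640,480));cv2.imwrite("pics/w2.png",b)
```

```text
{'time': 5.65, 'tool_pos': [591.95, -238.99, 134.48], 'tcp_rot': [-179.99, -0.03, 30.01], 'ft_force': [-0.56, 0.9, -0.5], 'moment': [0.04, 0.01, -0.02], 'width': 30.04, 'qpos': [-24.73, 32.56, 98.1, 0.04, 49.34, 35.23]}
```

View pics/w2.png

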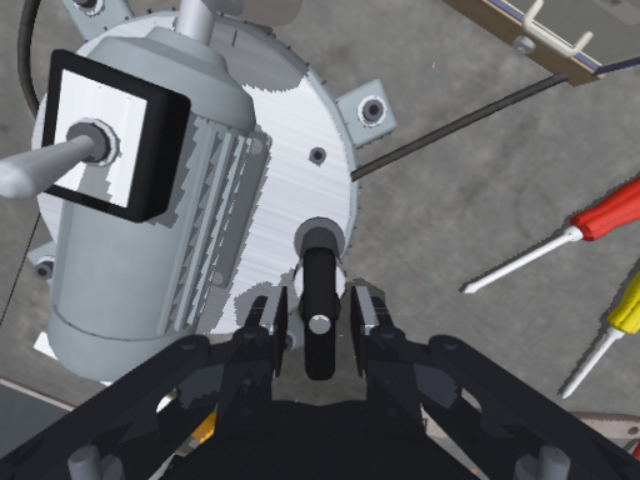

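The wrist view shows the handle twisted and standing free between the open pads (bar at (320,310)), so the pin is held out. Next I compute the arc.

```bash
cat >> h.py <<'E'
def arc(phis,z=None):
    s=status.observe();p=np.array(s["tool_pos"]);v=p[:2]-C;y=s["tcp_rot"][2];z=z or p[2]
    for f in phis:
        a=np.radians(-f);q=C+np.array([[np.cos(a),-np.sin(a)],[np.sin(a),np.cos(a)]])@v
        d,w=delta(q[0],q[1],z,y-f);print(f,d.tolist(),w)
E
python3 - <<'E'
from h import *
arc(range(4,76,4))
E
```

```text
4 [-0.0064, -0.0026, -0.0] 0.07
8 [-0.0127, -0.0056, -0.0] 0.14
12 [-0.0187, -0.0091, -0.0] 0.209
16 [-0.0245, -0.013, -0.0] 0.279
20 [-0.0299, -0.0172, -0.0] 0.349
24 [-0.0351, -0.0219, -0.0] 0.419
28 [-0.0399, -0.0269, -0.0] 0.489
32 [-0.0444, -0.0322, -0.0] 0.559
36 [-0.0485, -0.0378, -0.0] 0.628
40 [-0.0522, -0.0437, -0.0] 0.698
44 [-0.0555, -0.0498, -0.0] 0.768
48 [-0.0583, -0.0562, -0.0] 0.838
52 [-0.0607, -0.0627, -0.0] 0.908
56 [-0.0626, -0.0694, -0.0] 0.977
60 [-0.0641, -0.0762, -0.0] 1.047
64 [-0.065, -0.083, -0.0] 1.117
68 [-0.0655, -0.09, -0.0] 1.187
72 [-0.0655, -0.0969, -0.0] 1.257
```

Emit:
drive_tool(
  commands=[
    {"hand": 1, "travel": [0, 0, 0], "yaw": 0},
    {"hand": 1, "travel": [0, 0, 0], "yaw": 0},
    {"hand": 1, "travel": [0, 0, 0], "yaw": 0},
    {"hand": 1, "travel": [-0.0032, -0.0013, 0], "yaw": 0.035},
    {"hand": 1, "travel": [-0.0064, -0.0026, 0], "yaw": 0.07},
    {"hand": 1, "travel": [-0.0127, -0.0056, 0], "yaw": 0.14},
    {"hand": 1, "travel": [-0.0187, -0.0091, 0], "yaw": 0.209},
  ],
)

```text
time: 6.58
tool_pos: [571.2, -240.7, 134.7]
tcp_rot: [180.0, -0.1, 17.8]
ft_force: [3.8, -0.6, 3.6]
width: 15.8
```

Run:
```python
from h import *
show();arc(range(4,66,5))
```

```text
{'time': 6.58, 'tool_pos': [571.19, -240.7, 134.66], 'tcp_rot': [179.98, -0.07, 17.81], 'ft_force': [3.76, -0.64, 3.64], 'moment': [-0.13, -0.59, -0.0], 'width': 15.79, 'qpos': [-25.67, 31.24, 100.71, 0.05, 47.99, 46.48]}
4 [-0.0065, -0.0026, -0.0] 0.07
9 [-0.0143, -0.0064, -0.0] 0.157
14 [-0.0217, -0.0109, -0.0] 0.244
19 [-0.0287, -0.0161, -0.0] 0.332
24 [-0.0353, -0.0218, -0.0] 0.419
29 [-0.0413, -0.0281, -0.0001] 0.506
34 [-0.0468, -0.0349, -0.0001] 0.593
39 [-0.0516, -0.0421, -0.0001] 0.681
44 [-0.0558, -0.0497, -0.0001] 0.768
49 [-0.0593, -0.0577, -0.0001] 0.855
54 [-0.0621, -0.0659, -0.0001] 0.942
59 [-0.0642, -0.0744, -0.0001] 1.03
64 [-0.0655, -0.083, -0.0001] 1.117
```

Emit:
drive_tool(
  commands=[
    {"hand": 1, "travel": [-0.0065, -0.0026, 0], "yaw": 0.07},
    {"hand": 1, "travel": [-0.0143, -0.0064, 0], "yaw": 0.157},
    {"hand": 1, "travel": [-0.0217, -0.0109, 0], "yaw": 0.244},
    {"hand": 1, "travel": [-0.0287, -0.0161, 0], "yaw": 0.332},
    {"hand": 1, "travel": [-0.0353, -0.0218, 0], "yaw": 0.419},
    {"hand": 1, "travel": [-0.0413, -0.0281, 0], "yaw": 0.506},
    {"hand": 1, "travel": [-0.0468, -0.0349, 0], "yaw": 0.593},
    {"hand": 1, "travel": [-0.0516, -0.0421, 0], "yaw": 0.681},
    {"hand": 1, "travel": [-0.0558, -0.0497, 0], "yaw": 0.768},
    {"hand": 1, "travel": [-0.0593, -0.0577, 0], "yaw": 0.855},
    {"hand": 1, "travel": [-0.0621, -0.0659, 0], "yaw": 0.942},
    {"hand": 1, "travel": [-0.0621, -0.0659, 0], "yaw": 0.942},
  ],
)

```text
time: 8.07
tool_pos: [491.0, -196.5, 134.5]
tcp_rot: [-180.0, 0.0, -36.2]
ft_force: [-1.9, 1.9, 5.4]
width: 15.8
```

Run:
```python
from h import *
show();s=status.observe();v=np.array(s["tool_pos"])[:2]-C
print(np.hypot(*v),-80-np.degrees(np.arctan2(v[1],v[0])));arc([4,8])
```

```text
{'time': 8.07, 'tool_pos': [491.04, -196.47, 134.55], 'tcp_rot': [-179.97, 0.02, -36.19], 'ft_force': [-1.93, 1.9, 5.42], 'moment': [0.33, 0.35, -0.09], 'width': 15.78, 'qpos': [-25.12, 25.15, 112.7, 0.05, 42.16, 101.04]}
100.20930578572964 66.38926425224486
4 [-0.0065, -0.0026, 0.0] 0.07
8 [-0.0128, -0.0057, 0.0] 0.14
```

Emit:
drive_tool(
  commands=[
    {"hand": 1, "travel": [-0.0065, -0.0026, 0], "yaw": 0.07},
    {"hand": 1, "travel": [-0.0128, -0.0057, 0], "yaw": 0.14},
    {"hand": 1, "travel": [-0.0128, -0.0057, -0.002], "yaw": 0.14},
    {"hand": 1, "travel": [-0.0128, -0.0057, -0.0042], "yaw": 0.14},
    {"hand": 1, "travel": [-0.0128, -0.0057, -0.0042], "yaw": 0.14},
  ],
)

```text
time: 8.7
tool_pos: [483.8, -184.3, 138.6]
tcp_rot: [-180.0, 0.1, -44.1]
ft_force: [1.0, 1.0, -6.2]
width: 16.1
```

Emit:
drive_tool(
  commands=[
    {"hand": 1, "travel": [0, 0, 0], "yaw": -0.15},
    {"hand": 1, "travel": [0, 0, 0], "yaw": -0.3},
    {"hand": 1, "travel": [0, 0, 0], "yaw": -0.45},
    {"hand": 1, "travel": [0, 0, 0], "yaw": -0.6},
    {"hand": 1, "travel": [0, 0, 0], "yaw": -0.75},
    {"hand": 1, "travel": [0, 0, 0], "yaw": -0.9},
    {"hand": 1, "travel": [0, 0, 0], "yaw": -1.05},
    {"hand": 1, "travel": [0, 0, 0], "yaw": -1.2},
    {"hand": 1, "travel": [0, 0, 0], "yaw": -1.22},
    {"hand": 1, "travel": [0, 0, 0], "yaw": -1.22},
  ],
)

```text
time: 9.95
tool_pos: [483.7, -184.2, 138.5]
tcp_rot: [-179.9, 0.0, 25.6]
ft_force: [1.4, 2.8, -5.5]
width: 15.8
```

Run:
```python
from h import *
show();s=status.observe();v=np.array(s["tool_pos"])[:2]-C
print(np.hypot(*v),-80-np.degrees(np.arctan2(v[1],v[0])))
```

```text
{'time': 9.95, 'tool_pos': [483.73, -184.23, 138.51], 'tcp_rot': [-179.91, 0.01, 25.6], 'ft_force': [1.38, 2.78, -5.54], 'moment': [0.48, -0.22, -0.13], 'width': 15.84, 'qpos': [-24.24, 24.09, 113.9, 0.07, 42.09, 40.11]}
100.54095437348325 74.53556013793357
```

Emit:
drive_tool(
  commands=[
    {"hand": 1, "travel": [0, 0, 0.003], "yaw": 0},
    {"hand": 1, "travel": [0, 0, 0.0065], "yaw": 0},
    {"hand": 1, "travel": [0, 0, 0.0065], "yaw": 0},
    {"hand": 0.5, "travel": [0, 0, 0.0065], "yaw": 0},
    {"hand": 0.5, "travel": [0, 0, 0.0065], "yaw": 0},
    {"hand": 0.5, "travel": [0, 0, 0.009], "yaw": 0},
    {"hand": 0.5, "travel": [0, 0, 0.011], "yaw": 0},
    {"hand": 0.5, "travel": [0, 0, 0.011], "yaw": 0},
  ],
)

```text
time: 10.95
tool_pos: [483.6, -184.2, 127.3]
tcp_rot: [-179.9, 0.0, 25.6]
ft_force: [-0.1, 0.2, -0.4]
width: 21.3
```

Run:
```python
from h import *
show();arc([1,2,3,4,5,6,7,8,9,10,11,12])
```

```text
{'time': 10.95, 'tool_pos': [483.58, -184.19, 127.3], 'tcp_rot': [-179.9, 0.03, 25.6], 'ft_force': [-0.06, 0.23, -0.38], 'moment': [-0.04, -0.02, 0.03], 'width': 21.29, 'qpos': [-24.24, 25.07, 114.41, 0.07, 40.62, 40.11]}
1 [0.0, -0.0018, 0.0] 0.017
2 [0.0001, -0.0035, 0.0] 0.035
3 [0.0002, -0.0053, 0.0] 0.052
4 [0.0003, -0.007, 0.0] 0.07
5 [0.0004, -0.0088, 0.0] 0.087
6 [0.0006, -0.0105, 0.0] 0.105
7 [0.0008, -0.0123, 0.0] 0.122
8 [0.001, -0.014, 0.0] 0.14
9 [0.0013, -0.0157, 0.0] 0.157
10 [0.0016, -0.0175, 0.0] 0.175
11 [0.0019, -0.0192, 0.0] 0.192
12 [0.0023, -0.0209, 0.0] 0.209
```

Emit:
drive_tool(
  commands=[
    {"hand": 0.5, "travel": [0, -0.0018, 0], "yaw": 0.017},
    {"hand": 0.5, "travel": [0.0001, -0.0035, 0], "yaw": 0.035},
    {"hand": 0.5, "travel": [0.0002, -0.0053, 0], "yaw": 0.052},
    {"hand": 0.5, "travel": [0.0003, -0.007, 0], "yaw": 0.07},
    {"hand": 0.5, "travel": [0.0004, -0.0088, 0], "yaw": 0.087},
    {"hand": 0.5, "travel": [0.0006, -0.0105, 0], "yaw": 0.105},
    {"hand": 0.5, "travel": [0.0008, -0.0123, 0], "yaw": 0.122},
  ],
)

```text
time: 11.82
tool_pos: [478.9, -172.6, 127.3]
tcp_rot: [-179.9, 0.0, 18.5]
ft_force: [1.5, -1.6, -0.4]
width: 21.5
```

Run:
```python
from h import *
show();arc([1,2,3,4])
```

```text
{'time': 11.82, 'tool_pos': [478.9, -172.61, 127.29], 'tcp_rot': [-179.9, 0.05, 18.54], 'ft_force': [1.48, -1.61, -0.44], 'moment': [-0.24, -0.08, -0.04], 'width': 21.48, 'qpos': [-23.27, 24.53, 115.47, 0.07, 40.11, 48.14]}
1 [0.0, -0.0018, 0.0] 0.017
2 [0.0001, -0.0035, 0.0] 0.035
3 [0.0002, -0.0053, 0.0] 0.052
4 [0.0003, -0.007, 0.0] 0.07
```

Emit:
drive_tool(
  commands=[
    {"hand": 0.5, "travel": [0, -0.0012, 0], "yaw": 0.012},
    {"hand": 0.5, "travel": [0.0001, -0.0024, 0], "yaw": 0.024},
    {"hand": 0.5, "travel": [0.0001, -0.0036, 0], "yaw": 0.036},
  ],
)

```text
time: 12.2
tool_pos: [477.7, -169.0, 127.3]
tcp_rot: [-179.9, 0.1, 16.4]
ft_force: [0.3, 0.2, 0.4]
width: 21.5
```

Emit:
drive_tool(
  commands=[
    {"hand": 0.5, "travel": [0, -0.0012, 0], "yaw": 0.012},
    {"hand": 0.5, "travel": [0.0001, -0.0024, 0], "yaw": 0.024},
    {"hand": 0.5, "travel": [0.0001, -0.0036, 0], "yaw": 0.036},
  ],
)

```text
time: 12.58
tool_pos: [477.0, -165.6, 127.4]
tcp_rot: [-179.9, 0.0, 14.3]
ft_force: [1.1, -2.9, 0.7]
width: 21.3
```

Emit:
drive_tool(
  commands=[
    {"hand": 0.5, "travel": [0, -0.0012, 0], "yaw": 0.012},
    {"hand": 0.5, "travel": [0.0001, -0.0024, 0], "yaw": 0.024},
    {"hand": 0.5, "travel": [0.0001, -0.0036, 0], "yaw": 0.036},
  ],
)

```text
time: 12.95
tool_pos: [476.6, -162.3, 127.8]
tcp_rot: [-180.0, 0.0, 12.2]
ft_force: [0.3, -6.1, 5.7]
width: 21.5
```

Emit:
drive_tool(
  commands=[
    {"hand": 0.5, "travel": [0, -0.0012, 0], "yaw": 0.012},
    {"hand": 0.5, "travel": [0, -0.0012, 0], "yaw": 0.012},
  ],
)

```text
time: 13.2
tool_pos: [476.7, -161.7, 128.0]
tcp_rot: [180.0, -0.0, 11.5]
ft_force: [0.1, -9.7, 1.4]
width: 21.0
```

Run:
```python
from h import *
show();s=status.observe();v=np.array(s["tool_pos"])[:2]-C
print(np.hypot(*v),-80-np.degrees(np.arctan2(v[1],v[0]))+360)
m=vision.camera_model("wrist");a=vision.capture("wrist")
b=cv2.resize(a[:,:,::-1],(640,480));cv2.imwrite("pics/w3.png",b)
```

```text
{'time': 13.2, 'tool_pos': [476.65, -161.69, 127.98], 'tcp_rot': [179.98, -0.03, 11.53], 'ft_force': [0.06, -9.69, 1.38], 'moment': [-1.46, -0.02, -0.02], 'width': 20.96, 'qpos': [-22.19, 24.04, 116.27, -0.0, 39.66, 56.29]}
100.01019833555702 448.0591031864638
```

View pics/w3.png

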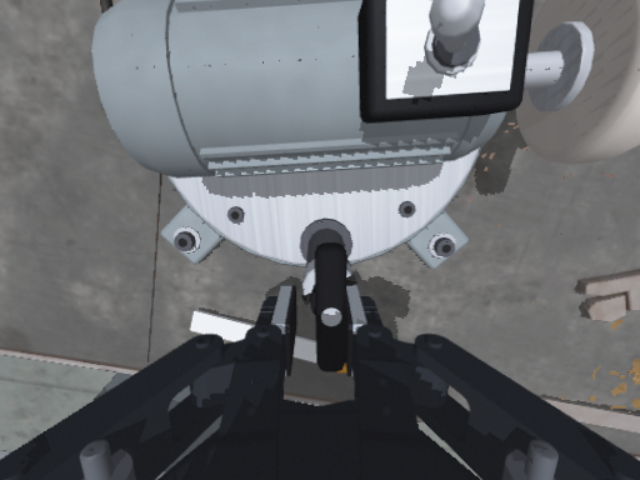

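The wrist view shows the motor now broadside with the bar at (330,245)-(330,370). The push stalled at about 86.5°, which suggests it is locked. I check the pin height from the bar's apparent length, calibrated on the earlier views.

Run:
```python
from h import *
m=vision.camera_model("wrist");K=m["camera_matrix"][0][0]*1.25;zc=np.array(m["world_from_camera"])[2,3];t=status.observe()["tool_pos"][2]
off=zc-t;print(off)
for n,tz,L in(("w1",214.6,84),("w2",134.5,134),("w3",128,125)):
  print(n,"implied top z",round(tz+off-K*62/L,1),{h:round(K*62/(tz+off-h),1) for h in(139.5,149,151.5)})
print(delta(*status.observe()["tool_pos"],0)); arc([-4,-5])
```

```text
142.13826166846485
w1 implied top z 112.9 {139.5: np.float64(94.3), 149: np.float64(98.6), 151.5: np.float64(99.8)}
w2 implied top z 123.8 {139.5: np.float64(149.4), 149: np.float64(160.5), 151.5: np.float64(163.7)}
w3 implied top z 106.3 {139.5: np.float64(156.8), 149: np.float64(169.1), 151.5: np.float64(172.7)}
(array([0., 0., 0.]), np.float64(0.201))
-4 [0.0003, 0.007, 0.0] -0.07
-5 [0.0004, 0.0087, 0.0] -0.087
```

The bar looks smaller than in w2 (125 against 134 px). Riding on the face it would look larger, so the pin is home. To confirm, I push back the other way.

Emit:
drive_tool(
  commands=[
    {"hand": 0.5, "travel": [0.0003, 0.003, 0], "yaw": -0.03},
    {"hand": 0.5, "travel": [0.0003, 0.006, 0], "yaw": -0.035},
    {"hand": 0.5, "travel": [0.0004, 0.008, 0], "yaw": -0.035},
    {"hand": 0.5, "travel": [0.0004, 0.0095, 0], "yaw": -0.035},
  ],
)

```text
time: 13.75
tool_pos: [478.8, -170.8, 127.9]
tcp_rot: [-180.0, -0.0, 13.5]
ft_force: [-0.2, 2.0, 2.7]
width: 21.7
```

Emit:
drive_tool(
  commands=[
    {"hand": 0.5, "travel": [0.0, 0.001, 0], "yaw": 0},
    {"hand": 0.5, "travel": [0.0, 0.002, 0], "yaw": 0},
  ],
)

```text
time: 14.0
tool_pos: [479.2, -172.6, 127.9]
tcp_rot: [-180.0, -0.0, 13.5]
ft_force: [-1.1, 2.8, 3.9]
width: 21.1
```

Emit:
drive_tool(
  commands=[
    {"hand": 0.5, "travel": [0.0, 0.001, 0], "yaw": 0},
    {"hand": 0.5, "travel": [0.0, 0.002, 0], "yaw": 0},
  ],
)

```text
time: 14.25
tool_pos: [479.6, -174.5, 127.9]
tcp_rot: [-180.0, 0.0, 13.5]
ft_force: [-0.6, 5.7, 6.0]
width: 21.4
```

Run:
```python
from h import *
show();a=vision.capture("wrist");b=vision.capture("top");c=vision.capture("scene")
cv2.imwrite("raw_top2.png",b[:,:,::-1]);cv2.imwrite("raw_sc2.png",c[:,:,::-1])
cv2.imwrite("pics/w4.png",np.hstack([cv2.resize(a[150:,120:400,::-1],(500,418)),cv2.resize(c[150:250,190:310,::-1],(500,418),interpolation=cv2.INTER_CUBIC)])[:, :1000])
x=cv2.imread("pics/w4.png");cv2.imwrite("pics/w4.png",cv2.resize(x,(800,334)))
```

```text
{'time': 14.25, 'tool_pos': [479.56, -174.47, 127.92], 'tcp_rot': [-179.96, 0.01, 13.5], 'ft_force': [-0.56, 5.68, 6.01], 'moment': [1.07, 0.24, 0.04], 'width': 21.42, 'qpos': [-23.42, 24.52, 115.34, 0.04, 40.17, 53.05]}
```

View pics/w4.png

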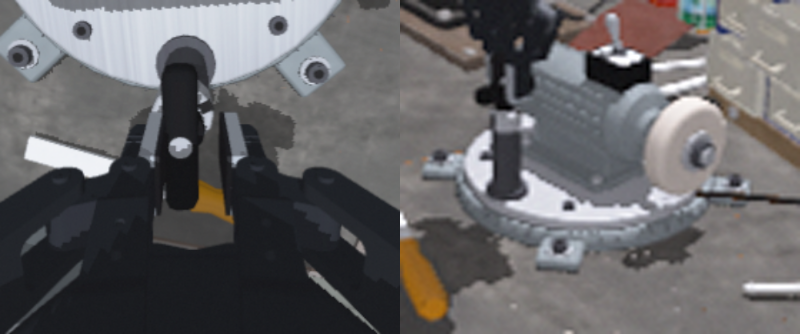

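Emit:
drive_tool(
  commands=[
    {"hand": 0.5, "travel": [0.0, 0.001, 0], "yaw": 0},
    {"hand": 0.5, "travel": [0.0, 0.0015, 0], "yaw": 0},
    {"hand": 0.5, "travel": [0.0, 0.0015, 0], "yaw": 0},
  ],
)

```text
time: 14.78
tool_pos: [479.6, -175.3, 127.9]
tcp_rot: [-179.9, 0.0, 13.5]
ft_force: [0.4, 9.4, 7.1]
width: 21.2
```

Emit:
drive_tool(
  commands=[
    {"hand": 0.5, "travel": [0, -0.003, 0], "yaw": 0},
    {"hand": 0.4, "travel": [0, -0.0068, 0], "yaw": 0.0},
    {"hand": 0.3, "travel": [0, -0.0068, -0.015], "yaw": 0.0},
    {"hand": 0.3, "travel": [0, -0.0068, -0.035], "yaw": 0.0},
    {"hand": 1, "travel": [-0.012, -0.0068, -0.035], "yaw": 0.0},
    {"hand": 1, "travel": [-0.012, -0.0068, -0.035], "yaw": 0.0},
    {"hand": 1, "travel": [-0.012, -0.0068, -0.03], "yaw": 0.0},
    {"hand": 1, "travel": [-0.012, -0.0068, -0.025], "yaw": 0.0},
    {"hand": 1, "travel": [-0.012, -0.0068, -0.02], "yaw": 0.0},
  ],
)

```text
time: 15.9
tool_pos: [466.3, -171.3, 147.2]
tcp_rot: [-179.9, 0.1, 13.5]
ft_force: [-0.3, 0.3, 0.5]
width: -0.2
```

Emit:
drive_tool(
  commands=[
    {"hand": 1, "travel": [0, 0, 0.003], "yaw": 0.0},
    {"hand": 1, "travel": [0, 0, 0.005], "yaw": 0.0},
    {"hand": 1, "travel": [0, 0, 0.005], "yaw": 0.0},
  ],
)

```text
time: 16.27
tool_pos: [466.2, -171.3, 142.0]
tcp_rot: [-179.9, 0.1, 13.5]
ft_force: [-0.5, 0.4, 0.7]
width: -0.0
```

Emit:
drive_tool(
  commands=[
    {"hand": 1, "travel": [0, 0, 0.001], "yaw": 0.0},
    {"hand": 1, "travel": [0, 0, 0.002], "yaw": 0.0},
    {"hand": 1, "travel": [0, 0, 0.003], "yaw": 0.0},
    {"hand": 1, "travel": [0, 0, 0.003], "yaw": 0.0},
  ],
)

```text
time: 16.77
tool_pos: [466.7, -171.5, 139.8]
tcp_rot: [-179.9, 0.0, 13.5]
ft_force: [-2.9, 0.1, 14.8]
width: 0.5
```

The handle top is at 140 mm under 15 N, so the pin is fully home (riding on the face it would be 149). Now the toggle.

Run:
```python
from h import *
show();a=np.radians(-74);d=np.array([np.cos(a),np.sin(a)])
for s_,z in((-4,215),(-4,178)): p=C+s_*d;print(delta(p[0],p[1],z,16))
```

```text
{'time': 16.77, 'tool_pos': [466.69, -171.55, 139.79], 'tcp_rot': [-179.91, 0.02, 13.49], 'ft_force': [-2.86, 0.1, 14.83], 'moment': [0.08, 0.47, -0.05], 'width': 0.48, 'qpos': [-23.72, 22.61, 116.4, 0.1, 41.05, 52.71]}
(array([ 0.1118, -0.0087, -0.0752]), np.float64(-0.044))
(array([ 0.1118, -0.0086, -0.0382]), np.float64(-0.044))
```

Emit:
drive_tool(
  commands=[
    {"hand": 1, "travel": [0, 0, -0.04], "yaw": 0},
    {"hand": 1, "travel": [0, 0, -0.075], "yaw": 0},
    {"hand": 1, "travel": [0.04, -0.003, -0.075], "yaw": -0.02},
    {"hand": 1, "travel": [0.08, -0.006, -0.075], "yaw": -0.044},
    {"hand": 1, "travel": [0.112, -0.0087, -0.075], "yaw": -0.044},
    {"hand": 1, "travel": [0.112, -0.0087, -0.075], "yaw": -0.044},
    {"hand": 1, "travel": [0.112, -0.0087, -0.075], "yaw": -0.044},
  ],
)

```text
time: 17.65
tool_pos: [572.8, -137.1, 214.5]
tcp_rot: [-179.9, 0.1, 16.0]
ft_force: [-0.9, 0.7, 0.2]
width: -0.1
```

Run:
```python
from h import *
show();m=vision.camera_model("wrist");a=vision.capture("wrist")
cv2.imwrite("pics/w5.png",cv2.resize(a[:,:,::-1],(640,480)))
A=np.radians(-74);d=np.array([np.cos(A),np.sin(A)]);C3=C
print(proj("wrist",[[*(C+31*d),185],[*(C+42*d),152],[*(C+130*d),92]],m)*1.25)
```

```text
{'time': 17.65, 'tool_pos': [572.77, -137.05, 214.46], 'tcp_rot': [-179.88, 0.07, 16.02], 'ft_force': [-0.87, 0.74, 0.17], 'moment': [0.04, 0.01, 0.02], 'width': -0.13, 'qpos': [-16.45, 23.71, 100.66, 0.08, 55.76, 57.48]}
[[381.73421998 277.33218692]
 [389.42350074 257.60383885]
 [481.66689206 233.42346156]]
```

View pics/w5.png

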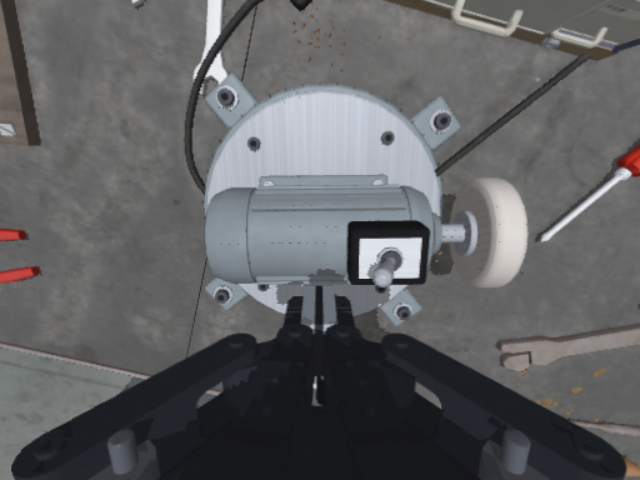

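The wrist view shows the bat tip at (384,273), against a prediction of (382,277), with the motor aligned to the tool. I descend behind the bat and push.

Emit:
drive_tool(
  commands=[
    {"hand": 1, "travel": [0.001, 0, 0.015], "yaw": 0},
    {"hand": 1, "travel": [0.001, 0, 0.03], "yaw": 0},
    {"hand": 1, "travel": [0.001, 0, 0.0365], "yaw": 0},
    {"hand": 1, "travel": [0.001, 0.005, 0.0365], "yaw": 0},
    {"hand": 1, "travel": [0.001, 0.012, 0.0365], "yaw": 0},
    {"hand": 1, "travel": [0.001, 0.017, 0.0365], "yaw": 0},
    {"hand": 1, "travel": [0.001, 0.02, 0.0365], "yaw": 0},
  ],
)

```text
time: 18.58
tool_pos: [579.1, -156.2, 178.3]
tcp_rot: [-179.9, 0.0, 16.0]
ft_force: [-1.6, 10.0, 4.7]
width: 0.1
```

Emit:
drive_tool(
  commands=[
    {"hand": 1, "travel": [0, 0.003, 0], "yaw": 0},
    {"hand": 1, "travel": [0, 0.006, 0], "yaw": 0},
    {"hand": 1, "travel": [0, 0.008, 0], "yaw": 0},
  ],
)

```text
time: 18.95
tool_pos: [581.5, -163.7, 178.8]
tcp_rot: [-179.8, 0.0, 16.0]
ft_force: [-0.5, 2.0, 2.2]
width: 0.4
```

Emit:
drive_tool(
  commands=[
    {"hand": 1, "travel": [0, 0.002, 0], "yaw": 0},
    {"hand": 1, "travel": [0, 0.004, 0], "yaw": 0},
    {"hand": 1, "travel": [0, 0.005, 0], "yaw": 0},
    {"hand": 1, "travel": [0, 0.005, 0], "yaw": 0},
  ],
)

```text
time: 19.45
tool_pos: [582.9, -168.6, 178.7]
tcp_rot: [-179.8, 0.0, 16.0]
ft_force: [0.3, 0.7, -0.8]
width: 0.0
```

Force is back to zero, so the bat has snapped over. I back off, rise, and look.

Emit:
drive_tool(
  commands=[
    {"hand": 1, "travel": [0, -0.01, 0], "yaw": 0},
    {"hand": 1, "travel": [0, -0.025, 0], "yaw": 0},
    {"hand": 1, "travel": [0, -0.03, -0.03], "yaw": 0},
    {"hand": 1, "travel": [0, -0.03, -0.08], "yaw": 0},
    {"hand": 1, "travel": [-0.03, -0.02, -0.12], "yaw": 0},
    {"hand": 1, "travel": [-0.03, -0.02, -0.12], "yaw": 0},
  ],
)

```text
time: 20.2
tool_pos: [548.6, -158.1, 302.0]
tcp_rot: [180.0, -0.2, 15.9]
ft_force: [0.7, -0.4, 0.2]
width: 0.2
```

Run:
```python
from h import *
show();a=vision.capture("wrist");c=vision.capture("scene")
x=cv2.resize(a[:,:,::-1],(440,330));y=cv2.resize(c[150:240,190:310,::-1],(440,330),interpolation=cv2.INTER_CUBIC)
cv2.imwrite("pics/w6.png",cv2.resize(np.hstack([x,y]),(800,300)))
```

```text
{'time': 20.2, 'tool_pos': [548.63, -158.06, 302.03], 'tcp_rot': [179.99, -0.2, 15.94], 'ft_force': [0.68, -0.38, 0.21], 'moment': [0.03, 0.03, -0.01], 'width': 0.2, 'qpos': [-19.19, 17.29, 97.17, 0.12, 65.37, 54.82]}
```

View pics/w6.png

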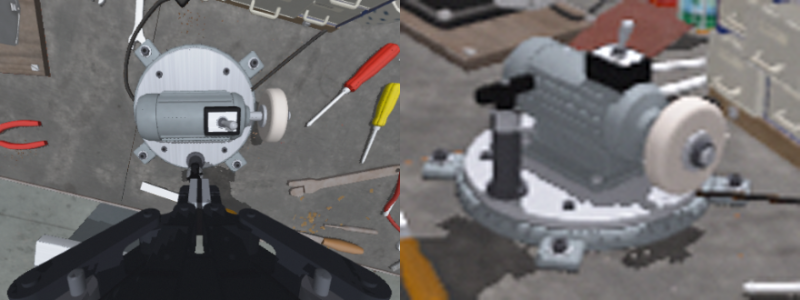

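The bat now leans to the wheel: in the left half its tip is at (233,127), to the right of its pivot. In the right half the tee stands as far above its housing as it did when parked, so the pin is home. The tools are where they were, and I hand in.

```bash
python3 -c "
from cell import order;print(order.finish_job())"
```

```text
the job is handed in; nothing more can be done
None
```

The polisher is locked in its working hole with the toggle flipped to the wheel side. I handed the job in at about 20 s of the 72 s allowed.

- **Swing:** I pulled and twisted the handle, and it stayed held out when I let go. I swung the motor past the halfway hole to about 74°. There I twisted the handle back and nudged the motor on slowly until the pin dropped in at roughly 84–86° (about 1.5 rad).
- **Lock check:** Pushing the handle either way met about 9.5 N, against about 3 N when the motor swings freely. The stop on the way back built up gradually. Pressing on the handle put its top at 140 mm, and a home pin should give 139.5 mm, so it is fully home.
- **Toggle:** I flipped it only after that check. The push peaked at about 10 N in the readings and then dropped to nothing as the bat went over. The last picture shows it leaning towards the wheel.
- **Around it:** The gripper was clear of everything at hand-in, and the tools look undisturbed in the last pictures. I did not measure their positions.

One check was no use: my simple height estimate from the handle's size in the wrist camera gave wrong absolute heights. I only used it to compare pictures, and relied on the press test for the pin height.

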